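# Tighten the filler plug of the desk humidifier

### The arm

A 6-joint arm with a two-finger parallel gripper is mounted at the origin on a cart in front of the work surface, level with it; the furniture and walls round the work are solid. World frame = base frame: x ahead of the robot, y to its left, z up, the work surface at z = 0. Lengths are in m, angles in degrees, forces in N, time in s.
With the tool pointing down it reaches from about 0.25 to 0.725 m from the base axis. Payload 9.7 kg.
Tool frame: the origin (TCP) lies midway between the tips of the shut fingers; the grasp point (between the pads) lies 19 mm behind it (bot.hold_point_z is the distance from the TCP to the grasp point, in m); z points along the fingers, y is the line along which they close (so a half turn about z gives the same grasp; the last joint's range is limited). The gripper opens to 85 mm and grips with 20 to 120 N. Pads are 22 mm wide; open, the fingers measure 114 mm over their backs; the gripper's body (76 mm by 85 mm) begins 54 mm behind the grasp point. The pads swing forward as they close: fully open they stand 13 mm farther back than shut.
Start: joints at [66.463, 4.979, 10.078, 95.1, 0, 90], TCP at [0.22, 0.504, 0.231] pointing down, gripper open.
Joint ranges: [-179.16, 179.16], [-48.56, 103.87], [-65.8, 70.77], [-126.05, 130.52], [-82.76, 87.17], [-180, 180]. Speed limits (degrees/s): [127.2, 127.2, 147.25, 180, 180, 180].

### API

Orientations are given as [roll, pitch, yaw] about the fixed x, y, z axes, in that order (R = Rz(yaw) Ry(pitch) Rx(roll)).
In Python, from workcell import bot gives the robot as it stands.
- The arm moves only by the tool play_rows, never from a script. Its argument "steps" is a list that holds one entry, the list of rows, each a list of 4 numbers: the shift along the tool's x, y, z in m, then the turn about the tool's z in rad. In form: [[[tx, ty, tz, yaw], ...]]. A call has exactly 5 rows; each row shifts and turns the commanded pose from where the row before left it, along the tool's axes as they then stand; what a row does not reach is not made up. A row lasts 1/12 s, in which the tool goes at most 41.7 mm and 7.16 degrees, less where a joint would pass 70% of its speed; a pose out of reach is approached as far as the arm can. A call is refused whole if a number of a shift passes 0.0417 or a number of a turn 0.125, either way. A call with a gripper value outside its range is refused whole. "gripper" is the finger opening in m, from 0 to 0.0854, set as the call begins (left out, the last holds). The fingers move at their own pace and stop on an object; "squeeze" is the grip in N (left out, the last holds). Time passes only in rows, so rows that do not move let the fingers close, or fill a call up. It gives the time, the measured TCP pose, the force, the opening and the grip force at its end, in the units of the state.
- bot.get_obs(): the state, without advancing time (a new reading comes with each control period).
- bot.camera(name): name is "side" or "top" or "wrist"; returns a dict with "img" (420x560x3 uint8, blue, green, red), "vfov" (degrees; the focal length in pixels is half the picture's height over the tangent of half this angle, whatever the lens; pixels are square), "cx", "cy" (the principal point, pixels), "D" ([k1, k2, p1, p2, k3] as OpenCV has them; the pictures are not rectified), "xyz" and "attitude" of the camera in the world. Camera axes: x right, y down, z forward; pixel columns grow to the right and rows downward; lengths in m; the calibration is good to about 2 mm. A picture is of the moment at which its call begins. There is no depth.
- bot.job_done(): hands the job in; it is judged then, once.
The state is a dict: "time": time; "q": joint angles; "qd": joint speeds; "joint_efforts": joint torques, N m; "ee_pos": TCP position; "tcp_rot": TCP orientation; "wrist_force": force on the tool from outside, world axes, zero at the start; "torque": the same for the moment, N m; "opening": finger opening in m; "grasp_force": force on a finger pad.
Only numpy, scipy, OpenCV 4.12 (cv2) and the standard library are available. Lean on these libraries where they do the work, as an engineer would, in place of code of your own. Each camera call takes 0.05 s, during which the arm holds its last target. There are 200 camera calls.

### The job

The desk humidifier has been refilled and its brass filler plug only started by hand: take the T-handled plug key out of the holster on the humidifier's side, seat its flat end fully in the plug's slot and turn the plug clockwise until it is snug and watertight, by feel, without over-tightening it. Then put the key back upright in its holster, all the way down, and let go; the humidifier is full, so push on it only gently, and leave the other things on the desk where they are.

Things in the scene. Friction and masses are not known exactly. Their poses are not given: they have to be found in the camera images.
- key: Plug key: a flat steel bar, 28 mm (x) by 10 mm (y), with a black T handle, 112 mm tall. Origin at the middle of its lower end, z up along the bar. The lowest 6 mm taper to 23 by 5 mm. Handle: 66 mm along the key's x, 20 mm thick along its y, from 86 to 112 mm above the origin. 240 to 375 g. It starts upright in the holster, its handle at any yaw.
- key_handle (a point): Centre of the key's handle, on the key's axis, 99 mm above its lower end; axes as the key's. Grip here across the 20 mm (the key's y).
- plug: Round brass filler plug, 42 mm across, upright in the white filler neck. Origin at the centre of its top face, z up; slot 30 mm long (x) by 12 mm wide (y), 18 mm deep (the key fits at either half turn, 0.07 rad of play each way). Right-hand taper thread, 8 mm per turn: clockwise from above tightens and sinks it. Until the taper bites it takes 0.12 to 0.14 N m to turn.
- seat: Tapered rubber seat down inside the filler neck, on the plug's axis, hidden by the plug. How far down the taper bites differs every time: after 0.6 to 3.7 rad. From there the turning torque climbs by 0.6 N m per rad. Snug is 0.25 to 0.32 N m felt while turning (after stopping up to 0.1 N m less); from 0.5 N m the neck is overstrained. Let go, the plug eases back a little and stays snug.
- humidifier: White desk humidifier, fixed to the desk, 150 mm deep (x), 200 mm wide (y), grey deck 80 mm high. Origin under its centre; front faces its -x. Filler neck: ring of 57 mm outer diameter, rim 102 mm high, centre at x -5 mm, y -30 mm; the plug stands up to 4 mm above the rim. Mist outlet 107 mm high at x 28, y 62 mm.
- holster (a point): Centre of the rim of the key holster, an upright round grey tube on the humidifier's right (its -y) side, axis 118 mm from the humidifier's middle; rim 94 mm above the desk, bore 32 mm, 42 mm deep. With the key home its lower end is 42 mm below this point.
- glue_stick: Glue stick standing upright, 26 mm across, 97 mm tall, left of the humidifier; bystander. Origin under its centre.
- mint_tin: Small flat tin, 47x64x18 mm, lying right of the humidifier; bystander. Origin under its centre.
- marker_black: Marker pen lying flat, 138 mm long, 17 mm thick, behind the humidifier's right side; bystander. Origin under its centre.

How it is judged (in metres and radians):
On the way, in this order (a step that is already met when the one before it is completed fails the run):
1. the key is seated in the plug's slot (z of key in the frame of plug below -0.012 m and horizontal distance between key and plug below 0.005 m and angle between key's own z axis and vertical below 0.15 rad), for 0.2 s.
2. the plug is turned with the key until it presses snugly on its seat (contact force between plug and seat above 6 N and z of key in the frame of plug below -0.01 m), for 0.2 s.
At the end, for the whole second after the job is handed in: The plug still presses on its seat with more than 6 N (it was turned with 0.22 N m or more), and the key stands at rest in the holster, its lower end more than 34 mm below the rim, within 10 mm of the holster's axis and tilted less than 0.2 rad (contact force between plug and seat above 6 N and z of key in the frame of holster below -0.034 m and horizontal distance between key and holster below 0.01 m and angle between key's own z axis and vertical below 0.2 rad and linear speed of key below 0.02 m/s); the robot touches nothing.
It fails at once if the plug is over-tightened (more than 25 N on its seat, turned with 0.5 N m or more) (contact force between plug and seat above 25 N).
It fails at once if a bystander is moved by more than 20 mm (distance of any of glue_stick, mint_tin, marker_black from where it was at the start of the episode above 0.02 m).
It fails at once if the humidifier is pushed hard (key against it, turning included, over 100 N, or fingers over 30 N) (contact force between key and humidifier above 100 N or contact force between the fingers and humidifier above 30 N).
It also fails if it takes over 64 s, if anything falls off the work surface, if the arm or the gripper's body presses on something with over 40 N, if the wrist force passes 120 N, or if a joint passes its speed limit or range.

## Working session

There is one attempt and no reset: what is moved stays moved. The work goes in short steps, Python scripts to look and compute and a tool call to move; the robot and the scene stay as the last step left them, time stands still between calls to the robot, and variables do not carry over. Pictures are saved under pics/ and viewed, at most 12 in all, crops included, and the job is handed in when it is done.

Besides the shell and the picture viewer there is one more tool, called as name(argument=value, ...), one argument or row to a line, values as JSON. play_rows: Moves the arm, as the interface text tells. Its arguments: {"type":"object","properties":{"steps":{"type":"array","items":{"type":"array","items":{"type":"array","items":{"type":"number"}}}},"gripper":{"type":"number"},"squeeze":{"type":"number"}},"required":["steps"]}

```bash
mkdir -p pics; ls
cat > h.py <<'E'
import numpy as np, cv2
from scipy.spatial.transform import Rotation as R
from workcell import bot
np.set_printoptions(precision=4,suppress=True)
def K(c):
    f=c["img"].shape[0]/2/np.tan(np.radians(c["vfov"])/2)
    return np.array([[f,0,c["cx"]],[0,f,c["cy"]],[0,0,1.]])
def rot(c):
    a=np.array(c["attitude"]); 
    return a if a.shape==(3,3) else R.from_euler('xyz',a,degrees=True).as_matrix()
def rays(c,uv):
    p=cv2.undistortPoints(np.array(uv,float).reshape(-1,1,2),K(c),np.array(c["D"],float)).reshape(-1,2)
    d=np.c_[p,np.ones(len(p))]@rot(c).T
    return np.array(c["xyz"]),d/np.linalg.norm(d,axis=1)[:,None]
def plane(c,uv,z):
    o,d=rays(c,uv); return o+d*((z-o[2])/d[:,2])[:,None]
def proj(c,X):
    Rm=rot(c); t=-Rm.T@np.array(c["xyz"])
    return cv2.projectPoints(np.array(X,float).reshape(-1,1,3),cv2.Rodrigues(Rm.T)[0],t,K(c),np.array(c["D"],float))[0].reshape(-1,2)
def tri(obs):  # [(c,uv),...]
    A=np.zeros((3,3));b=np.zeros(3)
    for c,uv in obs:
        o,d=rays(c,[uv]);P=np.eye(3)-np.outer(d[0],d[0]);A+=P;b+=P@o
    X=np.linalg.solve(A,b)
    return X,[np.linalg.norm(proj(c,[X])[0]-uv) for c,uv in obs]
E
cat > a.py <<'E'
from h import *
import pickle
cs={n:bot.camera(n) for n in("side","top","wrist")}
pickle.dump(cs,open("c0.pkl","wb"))
for n,c in cs.items():
    cv2.imwrite(f"pics/{n}0.png",c["img"]); print(n,{k:v for k,v in c.items() if k!="img"})
print(bot.get_obs(),bot.hold_point_z)
E
python3 a.py
```

```text
pics
side {'vfov': 57.83116864626207, 'cx': 278.7822420831005, 'cy': 211.35354975986556, 'D': array([-0.081,  0.   ,  0.   ,  0.   ,  0.   ]), 'xyz': array([ 0.2419, -0.1842,  0.8675]), 'attitude': array([-152.5906,   -0.3963,  -35.5856])}
top {'vfov': 46.19324965171546, 'cx': 277.6864340163374, 'cy': 204.8815692963248, 'D': array([-0.1559,  0.    ,  0.    ,  0.    ,  0.    ]), 'xyz': array([0.3848, 0.1324, 1.1057]), 'attitude': array([-175.1006,   -1.0462,  -91.6209])}
wrist {'vfov': 62.100768033242545, 'cx': 275.06896866868175, 'cy': 209.57040464637524, 'D': array([-0.0669,  0.    ,  0.    ,  0.    ,  0.    ]), 'xyz': array([0.1456, 0.5371, 0.3732]), 'attitude': array([161.6875,   0.1509,  66.5002])}
{'time': 0.15, 'q': array([66.4653,  5.0049, 10.044 , 95.0979, -0.0017, 89.9994]), 'qd': array([-0.0177, -0.1521,  0.0878,  0.0925, -0.0178,  0.0675]), 'joint_efforts': array([  0.0011, -52.0764,  46.5043,   0.0138,   0.    ,   0.    ]), 'ee_pos': array([0.2196, 0.5041, 0.2307]), 'tcp_rot': array([-179.9412,    0.0017,  156.4659]), 'wrist_force': array([-0.3155, -0.7981, -0.5473]), 'torque': array([-0.0135, -0.0015,  0.0261]), 'grasp_force': 0.0, 'opening': 0.08530019794479897} 0.0187
```

View pics/side0.png

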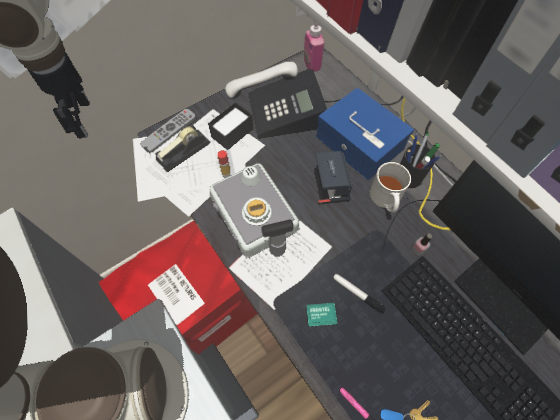

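View pics/top0.png

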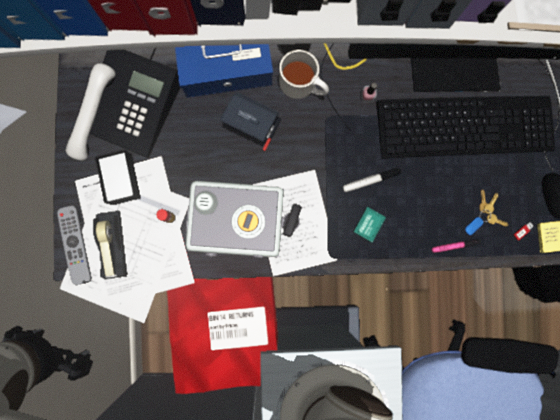

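The side view shows the plug near (257,209) and the key handle near (278,228). In the top view the plug is near (248,221) and the handle near (291,221). Next I'll crop both for accurate points.

```bash
cat > b.py <<'E'
from h import *
import pickle
cs=pickle.load(open("c0.pkl","rb"))
s,t=cs["side"],cs["top"]
for n,a,b in(("plug",(257,209),(248,221)),("handle",(278,228),(291,221))):
    print(n,tri([(s,a),(t,b)]))
a=cv2.resize(s["img"][155:265,200:310],None,fx=4.8,fy=4.8,interpolation=cv2.INTER_CUBIC)[:, :395*2]
b=cv2.resize(t["img"][170:265,178:313],None,fx=3.9,fy=3.9,interpolation=cv2.INTER_CUBIC)
cv2.imwrite("pics/crops.png",cv2.resize(np.vstack([cv2.copyMakeBorder(a,0,0,0,max(0,b.shape[1]-a.shape[1]),0),cv2.copyMakeBorder(b,0,0,0,max(0,a.shape[1]-b.shape[1]),0)]),None,fx=.66,fy=.66,interpolation=cv2.INTER_AREA))
E
python3 b.py
```

```text
plug (array([0.4407, 0.1727, 0.0956]), [np.float64(0.6538820488481794), np.float64(0.7303104917959989)])
handle (array([0.4365, 0.0863, 0.1487]), [np.float64(1.2553549903333703), np.float64(1.3423946419229964)])
```

View pics/crops.png

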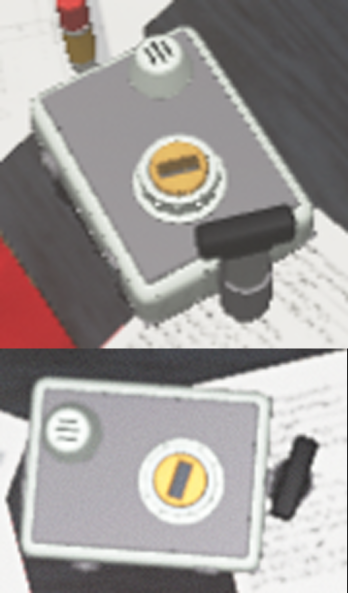

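The handle triangulates at about (0.437, 0.086, 0.149); 0.151 is expected, so that fits. The key yaw is about -21° and the slot about -25°. I'll move above the key to look with the wrist camera.

play_rows(
  steps=[
    [[-0.024,-0.02,-0.002,0],[-0.024,-0.02,-0.002,0],[-0.024,-0.02,-0.002,0],[-0.024,-0.02,-0.002,0],[-0.024,-0.02,-0.002,0]],
  ],
  gripper=0.06,
)

```text
time: 0.57
ee_pos: [0.2899, 0.3633, 0.2411]
tcp_rot: [-180.0, -0.0, 156.5]
wrist_force: [-0.2, 0.4, 0.2]
opening: 0.0604
grasp_force: 0.0
```

play_rows(
  steps=[
    [[-0.024,-0.02,-0.002,0],[-0.024,-0.02,-0.002,0],[-0.024,-0.02,-0.002,0],[-0.024,-0.02,-0.002,0],[-0.024,-0.02,-0.002,0]],
  ],
)

```text
time: 0.98
ee_pos: [0.3601, 0.2236, 0.2513]
tcp_rot: [180.0, 0.0, 156.5]
wrist_force: [0.7, 0.9, 0.6]
opening: 0.0603
grasp_force: 0.0
```

play_rows(
  steps=[
    [[-0.024,-0.02,-0.002,0],[-0.024,-0.02,-0.002,0],[-0.024,-0.02,-0.002,0],[-0.024,-0.02,-0.002,0],[-0.024,-0.02,-0.002,0]],
  ],
)

```text
time: 1.4
ee_pos: [0.4302, 0.0839, 0.2613]
tcp_rot: [180.0, -0.0, 156.5]
wrist_force: [-0.2, 0.1, 0.2]
opening: 0.0599
grasp_force: 0.0
```

```bash
cat > w.py <<'E'
from h import *
import pickle,sys
c=bot.camera("wrist"); pickle.dump(c,open(sys.argv[1]+".pkl","wb")); cv2.imwrite(f"pics/{sys.argv[1]}.png",c["img"])
o=bot.get_obs(); print(o["time"],o["q"],o["ee_pos"],o["tcp_rot"],o["wrist_force"],o["torque"],c["xyz"],c["attitude"])
E
python3 w.py w1
```

```text
1.45 [10.6222 -9.2738 -0.3705 98.877  -0.1138 34.2773] [0.432  0.0805 0.2613] [-179.9208    0.0859  156.3449] [-1.0743 -1.5324 -1.6152] [-0.0352  0.0561 -0.0306] [0.3562 0.1167 0.4039] [161.6863   0.0797  66.4973]
```

View pics/w1.png

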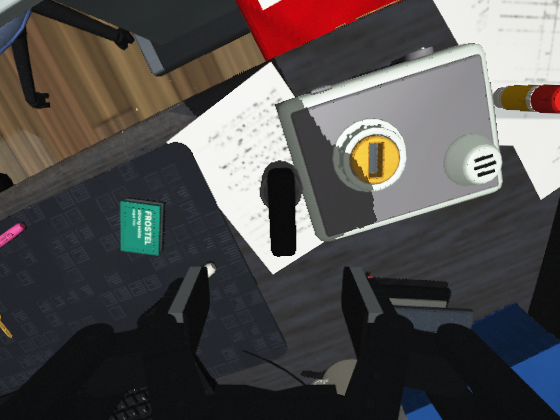

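The wrist view shows the handle top with corners near (271,168), (293,168), (296,254) and (271,254). The plug is centred near (375,159), with its slot running from about (376,142) to (376,177). I'll turn the tool half a turn, which leaves the last joint room for clockwise turning, and take the second view from there.

```bash
cat > m.py <<'E'
from h import *
import pickle,sys
c=pickle.load(open(sys.argv[1]+".pkl","rb")); im=c["img"]
x,y,w,h_=map(int,sys.argv[2:6]); kx,ky=map(int,sys.argv[6:8])
hsv=cv2.cvtColor(im,cv2.COLOR_BGR2HSV)
m=cv2.inRange(hsv,(15,120,90),(35,255,255)); 
n,l,st,ce=cv2.connectedComponentsWithStats(m)
i=1+np.argmax(st[1:,4]); cs,_=cv2.findContours((l==i).astype(np.uint8),cv2.RETR_CCOMP,cv2.CHAIN_APPROX_NONE)
cs=sorted(cs,key=cv2.contourArea)[::-1]; print("plug ellipse px",cv2.fitEllipse(cs[0]), "holes",[cv2.contourArea(k) for k in cs[1:3]])
for z in(.102,.106):
    P=plane(c,cs[0].reshape(-1,2),z)[:,:2]; print("plug z",z,cv2.minEnclosingCircle(P.astype(np.float32)),P.shape)
    S=plane(c,cs[1].reshape(-1,2),z)[:,:2].astype(np.float32)*1000; print(" slot mm",cv2.minAreaRect(S))
    d=S-S.mean(0); _,_,v=np.linalg.svd(d,full_matrices=False); print(" slot yaw",np.degrees(np.arctan2(v[0,1],v[0,0]))%180)
# handle: dark blob containing kx,ky
g=im.max(2); mk=np.zeros(g.shape,np.uint8); mk[y:y+h_,x:x+w]=(g[y:y+h_,x:x+w]<int(sys.argv[8])).astype(np.uint8)
mk=cv2.morphologyEx(mk,cv2.MORPH_OPEN,np.ones((5,5)))
n,l=cv2.connectedComponents(mk); cs,_=cv2.findContours((l==l[ky,kx]).astype(np.uint8),cv2.RETR_EXTERNAL,cv2.CHAIN_APPROX_NONE)
r=cv2.minAreaRect(cs[0]); print("handle rect px",r)
H=plane(c,cs[0].reshape(-1,2),.164)[:,:2].astype(np.float32)*1000; print("handle mm@.164",cv2.minAreaRect(H))
d=H-H.mean(0); _,_,v=np.linalg.svd(d,full_matrices=False); print("handle yaw",np.degrees(np.arctan2(v[0,1],v[0,0]))%180)
E
python3 m.py w1 255 150 55 120 281 220 40
```

```text
plug ellipse px ((374.6167907714844, 159.02320861816406), (46.68065643310547, 48.40101623535156), 51.215065002441406) holes [430.5, 5.5]
plug z 0.102 ((0.43986696004867554, 0.17471234500408173), 0.021816883236169815) (135, 2)
 slot mm ((440.4170227050781, 175.1402587890625), (12.467191696166992, 31.28739356994629), 71.0713882446289)
 slot yaw 163.73495
plug z 0.106 ((0.4387577474117279, 0.17394378781318665), 0.021529078483581543) (135, 2)
 slot mm ((439.3004455566406, 174.36605834960938), (12.301971435546875, 30.87283706665039), 71.0722427368164)
 slot yaw 163.73494
handle rect px ((281.0, 211.5), (87.0, 28.0), 90.0)
handle mm@.164 ((433.25482177734375, 87.73178100585938), (20.008394241333008, 67.03966522216797), 67.53901672363281)
handle yaw 159.01834
```

play_rows(
  steps=[
    [[0,0,0,-0.12],[0,0,0,-0.12],[0,0,0,-0.12],[0,0,0,-0.12],[0,0,0,-0.12]],
  ],
)

```text
time: 1.87
ee_pos: [0.4298, 0.0854, 0.2611]
tcp_rot: [180.0, -0.0, -168.8]
wrist_force: [0.9, 0.4, 0.3]
opening: 0.06
grasp_force: 0.0
```

play_rows(
  steps=[
    [[0,0,0,-0.12],[0,0,0,-0.12],[0,0,0,-0.12],[0,0,0,-0.12],[0,0,0,-0.12]],
  ],
)

```text
time: 2.28
ee_pos: [0.4298, 0.0855, 0.2611]
tcp_rot: [180.0, -0.0, -134.4]
wrist_force: [0.1, 0.4, -0.5]
opening: 0.0597
grasp_force: 0.0
```

play_rows(
  steps=[
    [[0,0,0,-0.12],[0,0,0,-0.12],[0,0,0,-0.12],[0,0,0,-0.12],[0,0,0,-0.12]],
  ],
)

```text
time: 2.7
ee_pos: [0.4298, 0.0855, 0.2611]
tcp_rot: [180.0, -0.0, -100.1]
wrist_force: [0.7, -0.2, 0.0]
opening: 0.0598
grasp_force: 0.0
```

play_rows(
  steps=[
    [[0,0,0,-0.12],[0,0,0,-0.12],[0,0,0,-0.12],[0,0,0,-0.12],[0,0,0,-0.12]],
  ],
)

```text
time: 3.12
ee_pos: [0.4298, 0.0855, 0.2611]
tcp_rot: [180.0, 0.0, -65.7]
wrist_force: [-0.0, 0.5, -0.0]
opening: 0.0599
grasp_force: 0.0
```

play_rows(
  steps=[
    [[0,0,0,-0.12],[0,0,0,-0.12],[0,0,0,-0.12],[0,0,0,-0.12],[0,0,0,-0.12]],
  ],
)

```text
time: 3.53
ee_pos: [0.4298, 0.0855, 0.2611]
tcp_rot: [180.0, 0.0, -31.3]
wrist_force: [-0.7, 0.3, 0.5]
opening: 0.0602
grasp_force: 0.0
```

```bash
python3 w.py w2
```

```text
3.5833 [  11.2472   -9.3983   -0.4983   98.9219   -0.0016 -137.9473] [0.4298 0.0855 0.2611] [179.9841   0.0152 -30.8055] [ 1.0107 -0.0105  0.0596] [-0.0012 -0.0062 -0.0104] [0.499  0.044  0.4036] [ 161.6345   -0.1008 -121.2722]
```

View pics/w2.png

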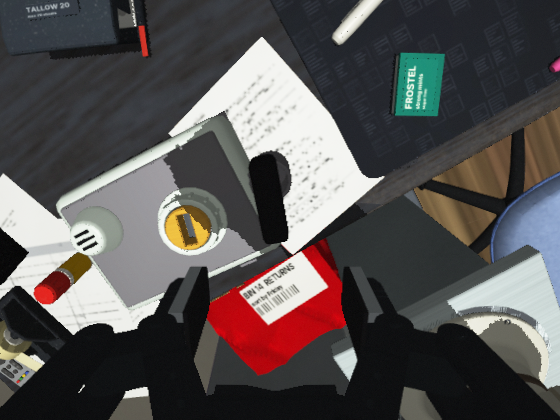

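In the second view the handle is centred near (268,197). The plug is near (187,228), partly shaded, with its slot from about (184,212) to (191,243).

```bash
sed -i 's/(15,120,90)/(12,110,40)/' m.py; python3 m.py w2 242 145 55 105 268 197 30; echo; python3 m.py w1 255 150 55 120 281 220 40 | head -4
python3 - <<'E'
from h import *
import pickle
a,b=[pickle.load(open(n,"rb")) for n in("w1.pkl","w2.pkl")]
t=pickle.load(open("c0.pkl","rb"))["top"]
print(tri([(a,(281,211.5)),(b,(268.5,197))]))
E
```

```text
plug ellipse px ((482.84027099609375, 170.78077697753906), (51.904911041259766, 83.17906188964844), 68.46246337890625) holes [2.0, 2.0]
plug z 0.102 ((0.35142236948013306, -0.07863815128803253), 0.04095667228102684) (212, 2)
 slot mm ((357.11871337890625, -48.78237533569336), (1.4170262813568115, 1.2247333526611328), 18.077077865600586)
 slot yaw 17.438828
plug z 0.106 ((0.3533792197704315, -0.07701106369495392), 0.040414780378341675) (212, 2)
 slot mm ((359.0000305175781, -47.55122756958008), (1.3982912302017212, 1.208486795425415), 18.076597213745117)
 slot yaw 17.4366
handle rect px ((268.6153869628906, 198.57691955566406), (89.23283386230469, 28.04460334777832), 78.69007110595703)
handle mm@.164 ((439.04217529296875, 85.0887451171875), (19.923839569091797, 66.68341064453125), 68.9642562866211)
handle yaw 157.94771

plug ellipse px ((97.74433135986328, 80.10203552246094), (128.43589782714844, 207.98646545410156), 81.16129302978516) holes [81.0, 49.0]
plug z 0.102 ((0.3070240616798401, -0.019760921597480774), 0.1039627343416214) (903, 2)
 slot mm ((316.3785095214844, 74.06256103515625), (9.746068954467773, 10.079800605773926), 65.93453979492188)
 slot yaw 164.17122
(array([0.4372, 0.0865, 0.1477]), [np.float64(0.45136246528590235), np.float64(0.45792592095817963)])
```

Both wrist views bracket the side/top estimate: the handle is at (0.4365, 0.0863), yaw about -21.5°, and its top rectangle measures 20×67 mm at z 0.164, as it should. Next I'll align, descend and grip.

play_rows(
  steps=[
    [[0,0,0,-0.085],[0,0,0,-0.085],[0.006,-0.003,0.009,0],[0,0,0.02,0],[0,0,0.02,0]],
  ],
)

```text
time: 4.0
ee_pos: [0.4374, 0.0861, 0.2113]
tcp_rot: [-180.0, -0.0, -22.2]
wrist_force: [-0.3, -0.3, -1.2]
opening: 0.0601
grasp_force: 0.0
```

play_rows(
  steps=[
    [[0,0,0.016,0],[0,0,0.016,0],[0,0,0.016,0],[0,0,0.016,0],[0,0,0.016,0]],
  ],
)

```text
time: 4.42
ee_pos: [0.4366, 0.086, 0.1306]
tcp_rot: [180.0, 0.0, -22.2]
wrist_force: [0.5, 0.1, 0.1]
opening: 0.0601
grasp_force: 0.0
```

play_rows(
  steps=[
    [[0,0,0,0],[0,0,0,0],[0,0,0,0],[0,0,0,0],[0,0,0,0]],
  ],
  gripper=0.035,
  squeeze=90,
)

```text
time: 4.83
ee_pos: [0.4371, 0.0861, 0.1332]
tcp_rot: [-180.0, -0.1, -22.0]
wrist_force: [0.3, -0.1, 0.7]
opening: 0.0352
grasp_force: 0.0
```

```bash
python3 w.py w3
```

```text
4.8833 [  11.142   -10.2957  -15.4836   84.7377    0.001  -146.9163] [0.437  0.0861 0.1331] [-179.9586   -0.0617  -21.9417] [ 0.6436 -0.0024  0.3922] [-0.0354 -0.0146 -0.0426] [0.5119 0.0564 0.2758] [ 161.7072   -0.0369 -111.9177]
```

View pics/w3.png

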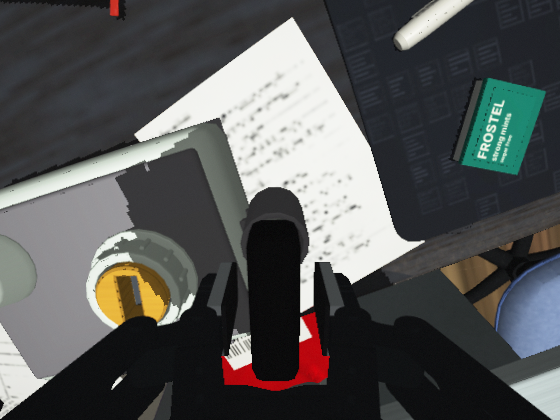

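The handle lies centred and parallel between the fingers: x 248 to 300, against fingers at 226 and 325. I'll close the grip, then measure.

play_rows(
  steps=[
    [[0,0,0,0],[0,0,0,0],[0,0,0,0],[0,0,0,0],[0,0,0,0]],
  ],
  gripper=0,
  squeeze=90,
)

```text
time: 5.3
ee_pos: [0.4369, 0.0861, 0.133]
tcp_rot: [-179.9, -0.1, -21.9]
wrist_force: [-0.5, 0.1, 4.6]
opening: 0.0186
grasp_force: 88.1
```

Run:
```python
from h import *
import pickle
c=pickle.load(open("w3.pkl","rb"))
print("handle ends",plane(c,[(275,221),(275,380)],.164))
hsv=cv2.cvtColor(c["img"],cv2.COLOR_BGR2HSV); m=cv2.inRange(hsv,(12,120,60),(38,255,255)); m[:230]=0;m[:,180:]=0
cs,_=cv2.findContours(m,cv2.RETR_EXTERNAL,cv2.CHAIN_APPROX_NONE); k=max(cs,key=cv2.contourArea)
print(cv2.boundingRect(k)); P=plane(c,k.reshape(-1,2),.105)[:,:2]
print(cv2.minEnclosingCircle(P.astype(np.float32)))
o=bot.get_obs(); print(o)
```

```text
handle ends [[0.4738 0.0717 0.164 ]
 [0.4092 0.0977 0.164 ]]
(96, 262, 74, 64)
((0.44183188676834106, 0.17315852642059326), 0.022592274472117424)
{'time': 5.3, 'q': array([  11.1443,  -10.3119,  -15.5068,   84.7271,    0.0103, -146.9434]), 'qd': array([-0.0686,  0.0077, -0.0325, -0.0441, -0.0525,  0.0373]), 'joint_efforts': array([ -0.2392, -33.1787,  44.203 ,  -0.1079,  -0.1962,   0.0027]), 'ee_pos': array([0.4369, 0.0861, 0.133 ]), 'tcp_rot': array([-179.9488,   -0.0598,  -21.9123]), 'wrist_force': array([-0.5143,  0.0584,  4.6396]), 'torque': array([ 0.2048,  0.1097, -0.0413]), 'grasp_force': 88.14490556716919, 'opening': 0.018593014576914774}
```

The key is gripped (18.6 mm, 88 N). I'll lift it straight out.

play_rows(
  steps=[
    [[0,0,-0.01,0],[0,0,-0.015,0],[0,0,-0.02,0],[0,0,-0.02,0],[0,0,-0.02,0]],
  ],
)

```text
time: 5.72
ee_pos: [0.4361, 0.0858, 0.2181]
tcp_rot: [180.0, 0.1, -21.9]
wrist_force: [1.1, 0.5, -2.7]
opening: 0.0186
grasp_force: 88.3
```

play_rows(
  steps=[
    [[0,0,0,0],[0,0,0,0],[0,0,0,0],[0,0,0,0],[0,0,0,0]],
  ],
)

```text
time: 6.13
ee_pos: [0.4361, 0.0859, 0.216]
tcp_rot: [179.9, 0.1, -21.9]
wrist_force: [0.5, 0.2, -3.0]
opening: 0.0188
grasp_force: 88.6
```

```bash
python3 w.py w4
python3 - <<'E'
from h import *
import pickle
s,t=[bot.camera(n) for n in("side","top")]; pickle.dump((s,t),open("st4.pkl","wb"))
w=pickle.load(open("w4.pkl","rb"))
a=s["img"][140:260,190:310]; b=t["img"][170:265,178:313]
A=cv2.resize(a,(400,400),interpolation=cv2.INTER_CUBIC); B=cv2.resize(b,(400,281),interpolation=cv2.INTER_CUBIC)
L=np.vstack([A,B])[:600]; L=cv2.copyMakeBorder(L,0,600-L.shape[0],0,0,0) if L.shape[0]<600 else L
Wc=cv2.resize(w["img"],(400,300)); Wc2=cv2.resize(w["img"][150:420,0:360],(400,300))
cv2.imwrite("pics/m4.png",np.hstack([L,np.vstack([Wc,Wc2])]))
E
```

```text
6.1833 [  11.1416   -9.5758   -5.6745   93.9999    0.0002 -146.9492] [0.4361 0.0859 0.2163] [179.9464   0.0828 -21.9092] [-0.5646 -0.3003 -2.7216] [0.0203 0.0216 0.0468] [0.5114 0.0563 0.3584] [ 161.5408   -0.1462 -111.8729]
```

View pics/m4.png

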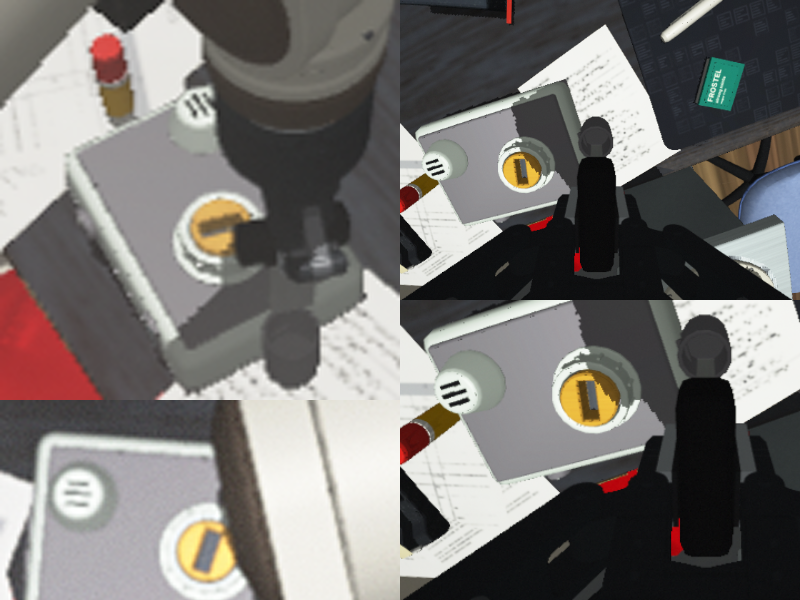

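In the wrist view the plug is at about (172,238), the holster at about (273,190), and the bar shows below the handle's end. I'll zoom there, because the holster-to-plug vector taken from one image cancels the camera bias.

Run:
```python
from h import *
import pickle
w=pickle.load(open("w4.pkl","rb"))
cr=w["img"][150:270,130:310]; g=cv2.resize(cr,(792,528),interpolation=cv2.INTER_CUBIC)
g=(255*(g/255.)**.6).astype(np.uint8)
cv2.imwrite("pics/z4.png",g)
```

```text
(no output)
```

View pics/z4.png

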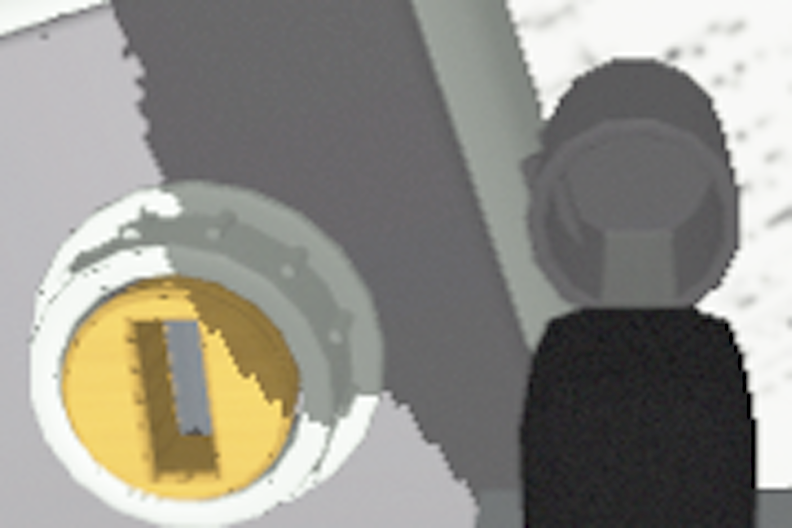

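```bash
cat > p.py <<'E'
from h import *
import pickle
from scipy.optimize import least_squares
w=pickle.load(open("w4.pkl","rb"))
px=lambda L:np.array(L,float)/4.4+[130,150]-.4
def circ(L,z):
    P=plane(w,px(L),z)[:,:2]; r=least_squares(lambda v:np.hypot(*(P-v[:2]).T)-v[2],[*P.mean(0),.02]); return r.x,np.abs(r.fun).max()
H=circ([(528,225),(545,160),(580,130),(632,118),(690,133),(725,165),(740,225),(722,285)],.094)
print("holster",H)
for z in(.102,.106):
    print("plug",z,circ([(62,385),(80,330),(115,292),(170,275),(230,288),(275,325),(298,380),(285,430),(250,478),(188,500),(130,485),(80,440)],z))
    S=plane(w,px([(132,322),(200,320),(217,475),(155,478)]),z)[:,:2]
    e=(S[0]+S[1]-S[2]-S[3])/2; print(" slot c",S.mean(0),"len",np.hypot(*e),"yaw",np.degrees(np.arctan2(e[1],e[0])),"w",np.hypot(*(S[0]+S[3]-S[1]-S[2]))/2)
    for a,b in((0,3),(1,2)): d=S[a]-S[b]; print("  edge yaw",np.degrees(np.arctan2(d[1],d[0])))
print("ring",circ([(30,370),(40,300),(70,235),(105,205)],.102))
# humidifier yaw from right deck edge
print(plane(w,px([(415,10),(527,345)]),.08), plane(w,px([(512,10),(543,110)]),.07))
# handle top edges yaw
E=plane(w,px([(521,440),(527,360),(755,460),(748,400)]),.246); print("handle edge",np.degrees(np.arctan2(*(E[1]-E[0])[1::-1])),np.degrees(np.arctan2(*(E[3]-E[2])[1::-1])))
print("tip", plane(w,px([(607,230),(673,230)]),.135))
E
python3 p.py
```

```text
holster (array([0.4368, 0.0867, 0.0195]), np.float64(0.00040756647511600366))
plug 0.102 (array([0.4406, 0.1744, 0.0217]), np.float64(0.0013764054534773466))
 slot c [0.439 0.176] len 0.030884592027756973 yaw -20.725369960317142 w 0.01207092923086286
  edge yaw -20.118534060809186
  edge yaw -21.33807671092523
plug 0.106 (array([0.4417, 0.1726, 0.0214]), np.float64(0.0013549351485652103))
 slot c [0.4402 0.1742] len 0.03040282874785122 yaw -20.725369960317146 w 0.011882636944128291
  edge yaw -20.118534060809143
  edge yaw -21.33807671092526
ring (array([0.436 , 0.16  , 0.0424]), np.float64(0.000381328422999129))
[[0.4853 0.1101 0.08  ]
 [0.4177 0.1169 0.08  ]] [[0.4775 0.0951 0.07  ]
 [0.4576 0.0972 0.07  ]]
handle edge -27.23129136821903 -14.43532188660418
tip [[0.4489 0.0862 0.135 ]
 [0.4452 0.0769 0.135 ]]
```

The holster measures (0.4368, 0.0867), within 1 mm of the gripped key's TCP. The plug is at about (0.4407, 0.174), which fits the humidifier geometry at yaw -5.8° (0.4407, 0.1748). Slot yaw is about -20.7°. I'll move over the plug.

play_rows(
  steps=[
    [[-0.0057,-0.0166,0,0],[-0.0057,-0.0166,0,0],[-0.0057,-0.0166,0,0],[-0.0057,-0.0166,0,0],[-0.0057,-0.0166,0,0]],
  ],
)

```text
time: 6.7
ee_pos: [0.441, 0.1744, 0.217]
tcp_rot: [180.0, 0.0, -21.9]
wrist_force: [0.2, 0.1, -2.5]
opening: 0.0185
grasp_force: 88.6
```

play_rows(
  steps=[
    [[0,0,0.01,-0.02],[0,0,0.008,0],[0,0,0,0],[0,0,0,0],[0,0,0,0]],
  ],
)

```text
time: 7.12
ee_pos: [0.4411, 0.1729, 0.1994]
tcp_rot: [180.0, 0.0, -20.8]
wrist_force: [0.3, 0.6, -2.6]
opening: 0.019
grasp_force: 88.8
```

```bash
python3 w.py w5
python3 - <<'E'
from h import *
import pickle
w=pickle.load(open("w5.pkl","rb"))
cr=w["img"][120:270,185:365]; g=cv2.resize(cr,(720,600),interpolation=cv2.INTER_CUBIC)
g=(255*(g/255.)**.6).astype(np.uint8)
cv2.imwrite("pics/z5.png",g)
E
```

```text
7.1667 [  21.421    -5.9831   -4.3271   91.6361   -0.0057 -137.7574] [0.4412 0.1731 0.1996] [-179.9909   -0.0186  -20.8216] [-1.1031 -0.5502 -2.9453] [-0.0086 -0.026   0.0112] [0.5167 0.1448 0.3419] [ 161.6362   -0.0899 -110.7885]
```

View pics/z5.png

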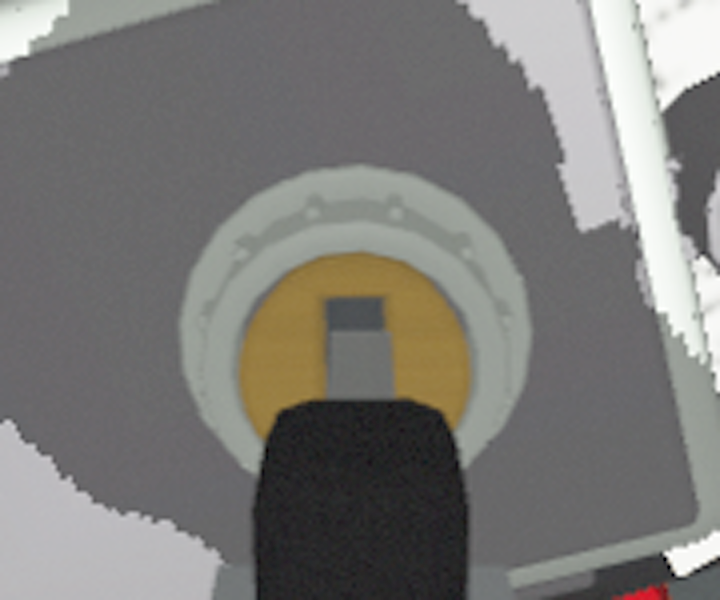

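The bar tip shows above the slot, parallel to it; tip edge y 330, slot end y 297, bar centre x 360, slot and plug centre x 355. I'll compute the offsets.

Run:
```python
from h import *
import pickle
w=pickle.load(open("w5.pkl","rb")); tcp=np.array([.4411,.1730]); a=np.radians(-20.8)
X=np.array([np.cos(a),np.sin(a)]);Y=np.array([np.sin(a),-np.cos(a)])
def loc(u,v,z):
    p=plane(w,[(185+u/4-.4,120+v/4-.4)],z)[0,:2]-tcp; return np.array([p@X,p@Y])*1000
for z in(.104,.106): print("slot end",loc(355,297,z),"plug far",loc(355.5,252,z),"L/R",loc(238,360,z),loc(473,360,z))
for z in(.117,.119,.125): print("tip edge",z,loc(360,330,z), loc(327,340,z),loc(393,340,z))
```

```text
slot end [13.4209 -1.304 ] plug far [21.6097 -1.2056] L/R [  1.6759 -22.3485] [ 1.6624 19.8914]
slot end [13.9861 -1.297 ] plug far [22.1061 -1.1995] L/R [  2.34   -22.1646] [ 2.3265 19.7202]
tip edge 0.117 [11.3165 -0.4231] [ 9.5497 -6.0018] [9.5463 5.1552]
tip edge 0.119 [11.9332 -0.4235] [10.1821 -5.9527] [10.1788  5.1052]
tip edge 0.125 [13.7832 -0.4249] [12.0793 -5.8052] [12.0761  4.955 ]
```

Along the slot it's aligned within 1 mm; across it needs -0.8 mm. I'll correct that and descend gently.

play_rows(
  steps=[
    [[0,-0.0008,0.003,0],[0,0,0.003,0],[0,0,0.003,0],[0,0,0.003,0],[0,0,0.002,0]],
  ],
)

```text
time: 7.58
ee_pos: [0.4412, 0.1743, 0.1847]
tcp_rot: [180.0, 0.0, -20.8]
wrist_force: [0.1, 0.2, -3.0]
opening: 0.0186
grasp_force: 88.8
```

play_rows(
  steps=[
    [[0,0,0.001,0],[0,0,0.001,0],[0,0,0.001,0],[0,0,0.001,0],[0,0,0.001,0]],
  ],
)

```text
time: 8.0
ee_pos: [0.4414, 0.1744, 0.1803]
tcp_rot: [-180.0, -0.0, -20.8]
wrist_force: [0.4, -0.3, -4.1]
opening: 0.0189
grasp_force: 88.8
```

It has entered the slot without any resistance, so I'll go on.

play_rows(
  steps=[
    [[0,0,0.001,0],[0,0,0.001,0],[0,0,0.001,0],[0,0,0.001,0],[0,0,0.001,0]],
  ],
)

```text
time: 8.42
ee_pos: [0.4414, 0.1744, 0.1752]
tcp_rot: [-180.0, -0.0, -20.8]
wrist_force: [-0.3, -0.2, -3.6]
opening: 0.0185
grasp_force: 88.8
```

play_rows(
  steps=[
    [[0,0,0.001,0],[0,0,0.001,0],[0,0,0.001,0],[0,0,0.001,0],[0,0,0,0]],
  ],
)

```text
time: 8.83
ee_pos: [0.4413, 0.1743, 0.171]
tcp_rot: [180.0, 0.0, -20.8]
wrist_force: [0.2, -0.6, -3.4]
opening: 0.0189
grasp_force: 88.8
```

```bash
cat > o.py <<'E'
from h import *
o=bot.get_obs(); print(o["time"],o["q"][5],o["ee_pos"],o["tcp_rot"],o["wrist_force"],o["torque"],o["joint_efforts"][[0,5]])
E
python3 o.py
```

```text
8.8333 -137.67985612186015 [0.4413 0.1743 0.171 ] [179.9891   0.0136 -20.7662] [ 0.2436 -0.6066 -3.4415] [-0.0052  0.046   0.0118] [-0. -0.]
```

play_rows(
  steps=[
    [[0,0,0.001,0],[0,0,0.001,0],[0,0,0,0],[0,0,0,0],[0,0,0,0]],
  ],
)

```text
time: 9.25
ee_pos: [0.4414, 0.1744, 0.1693]
tcp_rot: [-180.0, -0.0, -20.8]
wrist_force: [0.1, -0.1, -2.8]
opening: 0.0189
grasp_force: 88.8
```

```bash
python3 o.py
```

```text
9.25 -137.67997944271568 [0.4414 0.1744 0.1693] [-180.       -0.0002  -20.7618] [ 0.1272 -0.1197 -2.7783] [-0.0056  0.0381  0.0515] [ 0.0017 -0.    ]
```

play_rows(
  steps=[
    [[0,0,0.001,0],[0,0,0,0],[0,0,0,0],[0,0,0,0],[0,0,0,0]],
  ],
)

```text
time: 9.67
ee_pos: [0.4415, 0.1744, 0.1686]
tcp_rot: [-180.0, -0.0, -20.8]
wrist_force: [-0.7, -0.0, 0.8]
opening: 0.0187
grasp_force: 89.4
```

```bash
python3 o.py
```

```text
9.6667 -137.68085605031803 [0.4415 0.1744 0.1686] [-179.9782   -0.0253  -20.7616] [-0.6634 -0.003   0.7877] [-0.0793  0.0769  0.0084] [-0.0055  0.0004]
```

The key is at the slot's bottom with light contact: TCP z 0.1686, so its lower end is at about 0.088. Now I'll turn clockwise, feeding down 1.27 mm per rad and reading the torque after each call.

play_rows(
  steps=[
    [[0,0,0,0.06],[0,0,0.0001,0.06],[0,0,0.0001,0.06],[0,0,0.0001,0.06],[0,0,0.0001,0.06]],
  ],
)

```text
time: 10.08
ee_pos: [0.4412, 0.1741, 0.1682]
tcp_rot: [180.0, -0.0, -38.1]
wrist_force: [-1.8, -2.1, 3.5]
opening: 0.0186
grasp_force: 89.8
```

```bash
python3 o.py
```

```text
10.0833 -120.33186030289478 [0.4412 0.1741 0.1682] [179.9753  -0.0138 -38.1168] [-1.8102 -2.0826  3.4641] [-0.5038  0.5024  0.1498] [ 0.3332 -1.0609]
```

play_rows(
  steps=[
    [[0,0,0.0001,0.05],[0,0,0.0001,0.05],[0,0,0.0001,0.05],[0,0,0,0.05],[0,0,0.0001,0.05]],
  ],
)

```text
time: 10.5
ee_pos: [0.4411, 0.1741, 0.1679]
tcp_rot: [180.0, -0.0, -52.4]
wrist_force: [-3.0, -2.5, 4.1]
opening: 0.0186
grasp_force: 89.9
```

```bash
python3 o.py
```

```text
10.5 -106.03598462654975 [0.4411 0.1741 0.1679] [179.9697  -0.0189 -52.4139] [-2.9878 -2.517   4.1294] [-0.628   0.7618  0.1401] [ 0.3775 -0.8657]
```

Running torque is about 0.14 N m, so the taper hasn't bitten. I'll go on in 0.3 rad batches: at worst such a batch adds 0.18 N m.

play_rows(
  steps=[
    [[0,0,0,0.03],[0,0,0,0.03],[0,0,0.0001,0.03],[0,0,0,0.03],[0,0,0.0001,0.03]],
  ],
)

```text
time: 10.92
ee_pos: [0.441, 0.174, 0.1677]
tcp_rot: [180.0, -0.0, -61.0]
wrist_force: [-2.7, -2.4, 4.9]
opening: 0.0189
grasp_force: 90.0
```

```bash
python3 o.py
```

```text
10.9167 -97.49577630596825 [0.441  0.174  0.1677] [179.9615  -0.0194 -60.9519] [-2.7483 -2.4413  4.853 ] [-0.654   0.9356  0.1422] [ 0.3556 -0.474 ]
```

play_rows(
  steps=[
    [[0,0,0,0.03],[0,0,0,0.03],[0,0,0.0001,0.03],[0,0,0,0.03],[0,0,0.0001,0.03]],
  ],
)

```text
time: 11.33
ee_pos: [0.4409, 0.174, 0.1675]
tcp_rot: [180.0, -0.0, -69.5]
wrist_force: [-4.3, -2.0, 4.5]
opening: 0.0185
grasp_force: 90.0
```

```bash
python3 o.py
```

```text
11.3333 -88.90478812223014 [0.4409 0.174  0.1675] [179.9518  -0.0226 -69.5429] [-4.3155 -2.002   4.5412] [-0.6587  0.9937  0.0349] [ 0.299  -0.4744]
```

The torque reading is noisy by about 0.04, so I'll take smaller steps with a reading per call, log them, and relieve the small side force.

```bash
cat > o.py <<'E'
from h import *
o=bot.get_obs(); r=[o["torque"][2]]; bot.camera("top"); r.append(bot.get_obs()["torque"][2])
print(o["time"],o["tcp_rot"][2].round(1),o["ee_pos"],o["wrist_force"].round(1),"Tz",np.array(r))
E
python3 o.py
```

```text
11.3333 -69.5 [0.4409 0.174  0.1675] [-4.3 -2.   4.5] Tz [0.0349 0.1235]
```

play_rows(
  steps=[
    [[0,0.0003,0,0.016],[0,0.0003,0,0.016],[0,0,0,0.016],[0,0,0,0.016],[0,0,0.0001,0.016]],
  ],
)

```text
time: 11.8
ee_pos: [0.4408, 0.174, 0.1673]
tcp_rot: [-180.0, -0.0, -74.1]
wrist_force: [-3.3, -2.2, 6.8]
opening: 0.0189
grasp_force: 90.2
```

```bash
python3 o.py
```

```text
11.8 -74.1 [0.4408 0.174  0.1673] [-3.3 -2.2  6.8] Tz [0.102  0.0704]
```

play_rows(
  steps=[
    [[0,0,0,0.016],[0,0,0,0.016],[0,0,0,0.016],[0,0,0,0.016],[0,0,0.0001,0.016]],
  ],
)

```text
time: 12.27
ee_pos: [0.4407, 0.174, 0.1672]
tcp_rot: [-180.0, -0.0, -78.7]
wrist_force: [-3.5, -2.6, 7.2]
opening: 0.0189
grasp_force: 90.3
```

```bash
python3 o.py
```

```text
12.2667 -78.7 [0.4407 0.174  0.1672] [-3.5 -2.6  7.2] Tz [0.1006 0.1002]
```

play_rows(
  steps=[
    [[0,0,0,0.016],[0,0,0,0.016],[0,0,0,0.016],[0,0,0,0.016],[0,0,0.0001,0.016]],
  ],
)

```text
time: 12.73
ee_pos: [0.4407, 0.174, 0.1671]
tcp_rot: [180.0, -0.0, -83.3]
wrist_force: [-4.3, -2.4, 8.0]
opening: 0.0187
grasp_force: 90.3
```

```bash
python3 o.py
```

```text
12.7333 -83.3 [0.4407 0.174  0.1671] [-4.3 -2.4  8. ] Tz [0.1214 0.0602]
```

play_rows(
  steps=[
    [[0,0.0002,0,0.016],[0,0,0,0.016],[0,0,0,0.016],[0,0,0,0.016],[0,0,0,0.016]],
  ],
)

```text
time: 13.2
ee_pos: [0.4406, 0.1741, 0.1671]
tcp_rot: [-180.0, -0.0, -87.9]
wrist_force: [-2.9, -2.1, 5.3]
opening: 0.0188
grasp_force: 90.2
```

```bash
python3 o.py
```

```text
13.2 -87.9 [0.4406 0.1741 0.1671] [-2.9 -2.1  5.3] Tz [0.1399 0.0715]
```

play_rows(
  steps=[
    [[0,0.0002,0,0.016],[0,0,0,0.016],[0,0,0,0.016],[0,0,0,0.016],[0,0,0,0.016]],
  ],
)

```text
time: 13.67
ee_pos: [0.4405, 0.174, 0.1669]
tcp_rot: [-180.0, -0.0, -92.5]
wrist_force: [-2.2, -3.1, 5.4]
opening: 0.019
grasp_force: 90.1
```

```bash
python3 o.py
```

```text
13.6667 -92.5 [0.4405 0.174  0.1669] [-2.2 -3.1  5.4] Tz [0.093  0.0849]
```

play_rows(
  steps=[
    [[0,0,0,0.016],[0,0,0,0.016],[0,0,0,0.016],[0,0,0,0.016],[0,0,0,0.016]],
  ],
)

```text
time: 14.13
ee_pos: [0.4404, 0.1741, 0.1669]
tcp_rot: [-180.0, -0.0, -97.1]
wrist_force: [-2.8, -2.5, 5.2]
opening: 0.0186
grasp_force: 90.1
```

```bash
python3 o.py
```

```text
14.1333 -97.1 [0.4404 0.1741 0.1669] [-2.8 -2.5  5.2] Tz [0.094  0.0661]
```

play_rows(
  steps=[
    [[0,0,0,0.016],[0,0,0,0.016],[0,0,0,0.016],[0,0,0,0.016],[0,0,0,0.016]],
  ],
)

```text
time: 14.6
ee_pos: [0.4404, 0.1741, 0.1668]
tcp_rot: [-180.0, -0.0, -101.6]
wrist_force: [-2.7, -3.3, 5.0]
opening: 0.0189
grasp_force: 90.1
```

```bash
python3 o.py
```

```text
14.6 -101.6 [0.4404 0.1741 0.1668] [-2.7 -3.3  5. ] Tz [0.1272 0.0954]
```

play_rows(
  steps=[
    [[0,0,0,0.02],[0,0,0,0.02],[0,0,0.0001,0.02],[0,0,0,0.02],[0,0,0,0.02]],
  ],
)

```text
time: 15.07
ee_pos: [0.4404, 0.1741, 0.1667]
tcp_rot: [-180.0, 0.0, -107.4]
wrist_force: [-2.4, -3.4, 4.4]
opening: 0.0187
grasp_force: 90.1
```

```bash
python3 o.py
```

```text
15.0667 -107.4 [0.4404 0.1741 0.1667] [-2.4 -3.4  4.4] Tz [0.2675 0.2235]
```

play_rows(
  steps=[
    [[0,0,0,0.02],[0,0,0,0.02],[0,0,0.0001,0.02],[0,0,0,0.02],[0,0,0,0.02]],
  ],
)

```text
time: 15.53
ee_pos: [0.4404, 0.1741, 0.1666]
tcp_rot: [180.0, 0.0, -113.1]
wrist_force: [-3.3, -2.7, 5.4]
opening: 0.0183
grasp_force: 90.2
```

```bash
python3 o.py
```

```text
15.5333 -113.1 [0.4404 0.1741 0.1666] [-3.3 -2.7  5.4] Tz [0.2401 0.2301]
```

play_rows(
  steps=[
    [[0,0,0,0.02],[0,0,0,0.02],[0,0,0.0001,0.02],[0,0,0,0.02],[0,0,0,0.02]],
  ],
)

```text
time: 16.0
ee_pos: [0.4404, 0.1742, 0.1666]
tcp_rot: [180.0, 0.0, -118.8]
wrist_force: [-3.6, -2.3, 5.9]
opening: 0.0186
grasp_force: 90.2
```

```bash
python3 o.py
```

```text
16.0 -118.8 [0.4404 0.1742 0.1666] [-3.6 -2.3  5.9] Tz [0.3173 0.3258]
```

The taper bit near -101°, and the reading is now about 0.31 to 0.32 N m, which is snug. I'll average a few readings at standstill to confirm.

Run:
```python
from h import *
r=[]
for _ in range(6): bot.camera("top"); r.append(bot.get_obs()["torque"][2])
print(np.array(r),np.mean(r))
```

```text
[0.2805 0.2858 0.2434 0.2347 0.2186 0.2468] 0.2516268851078846
```

Standstill torque is about 0.25 N m, which matches 0.3 felt while turning, so the plug is snug. I'll relieve the wind-up inside the slot play and lift straight out.

play_rows(
  steps=[
    [[0,0,0,-0.03],[0,0,0,-0.03],[0,0,0,0],[0,0,-0.001,0],[0,0,-0.003,0]],
  ],
)

```text
time: 16.77
ee_pos: [0.4402, 0.1741, 0.1691]
tcp_rot: [179.9, -0.1, -115.3]
wrist_force: [0.0, 0.8, -6.6]
opening: 0.0189
grasp_force: 88.3
```

```bash
python3 o.py
```

```text
16.7667 -115.3 [0.4402 0.1741 0.1691] [ 0.   0.8 -6.6] Tz [0.0752 0.0525]
```

play_rows(
  steps=[
    [[0,0,-0.004,0],[0,0,-0.005,0],[0,0,-0.005,0],[0,0,-0.005,0],[0,0,-0.005,0]],
  ],
)

```text
time: 17.23
ee_pos: [0.4407, 0.1742, 0.1955]
tcp_rot: [-180.0, 0.0, -115.3]
wrist_force: [1.1, 0.5, -3.1]
opening: 0.0188
grasp_force: 88.8
```

```bash
python3 o.py
```

```text
17.2333 -115.3 [0.4407 0.1742 0.1955] [ 1.1  0.5 -3.1] Tz [-0.0195 -0.0102]
```

It's free of the slot. I'll lift further and turn back to the pick-up yaw.

play_rows(
  steps=[
    [[0,0,-0.006,-0.109],[0,0,-0.006,-0.109],[0,0,-0.006,-0.109],[0,0,-0.004,-0.109],[0,0,0,-0.109]],
  ],
)

```text
time: 17.7
ee_pos: [0.4408, 0.1743, 0.2177]
tcp_rot: [-179.9, 0.0, -83.8]
wrist_force: [0.2, 0.4, -3.6]
opening: 0.0187
grasp_force: 88.8
```

play_rows(
  steps=[
    [[0,0,0,-0.109],[0,0,0,-0.109],[0,0,0,-0.109],[0,0,0,-0.109],[0,0,0,-0.109]],
  ],
)

```text
time: 18.12
ee_pos: [0.4405, 0.1742, 0.2168]
tcp_rot: [-180.0, -0.0, -52.5]
wrist_force: [0.3, 0.7, -4.1]
opening: 0.0188
grasp_force: 88.8
```

play_rows(
  steps=[
    [[0,0,0,-0.109],[0,0,0,-0.109],[0,0,0,-0.109],[0,0,0,-0.109],[0,0,0,-0.109]],
  ],
)

```text
time: 18.53
ee_pos: [0.4405, 0.1742, 0.2168]
tcp_rot: [-180.0, -0.0, -21.3]
wrist_force: [-0.7, -0.1, -3.3]
opening: 0.0186
grasp_force: 88.8
```

play_rows(
  steps=[
    [[0,0,0,0],[0,0,0,0],[0,0,0,0],[0,0,0,0],[0,0,0,0]],
  ],
)

```text
time: 18.95
ee_pos: [0.4404, 0.1742, 0.2165]
tcp_rot: [-180.0, -0.0, -21.7]
wrist_force: [0.3, -0.1, -3.1]
opening: 0.0191
grasp_force: 88.8
```

```bash
python3 o.py
```

```text
18.95 -21.7 [0.4404 0.1742 0.2165] [ 0.3 -0.1 -3.1] Tz [0.0115 0.0793]
```

play_rows(
  steps=[
    [[0.0058,0.0166,0,0],[0.0058,0.0166,0,0],[0.0058,0.0166,0,0],[0.0058,0.0166,0,0],[0.0058,0.0166,0,0]],
  ],
)

```text
time: 19.42
ee_pos: [0.4367, 0.0855, 0.2165]
tcp_rot: [-180.0, -0.0, -21.7]
wrist_force: [0.7, 0.2, -3.0]
opening: 0.0185
grasp_force: 88.9
```

play_rows(
  steps=[
    [[0,0,0.01,0],[0,0,0.01,0],[0,0,0.008,0],[0,0,0,0],[0,0,0,0]],
  ],
)

```text
time: 19.83
ee_pos: [0.4364, 0.0867, 0.1877]
tcp_rot: [180.0, 0.1, -21.6]
wrist_force: [-0.2, 0.6, -3.5]
opening: 0.0189
grasp_force: 88.9
```

```bash
python3 w.py w6
python3 - <<'E'
from h import *
import pickle
w=pickle.load(open("w6.pkl","rb"))
g=cv2.resize(w["img"][120:270,185:365],(720,600),interpolation=cv2.INTER_CUBIC)
cv2.imwrite("pics/z6.png",(255*(g/255.)**.5).astype(np.uint8))
E
```

```text
19.8833 [  11.2368   -9.9769   -9.1202   90.8907    0.0028 -147.1821] [0.4366 0.0868 0.1883] [179.984    0.03   -21.5811] [-0.5739  0.5544 -2.9076] [ 0.0148 -0.0056  0.0475] [0.5118 0.0576 0.3302] [ 161.5636   -0.1227 -111.5484]
```

View pics/z6.png

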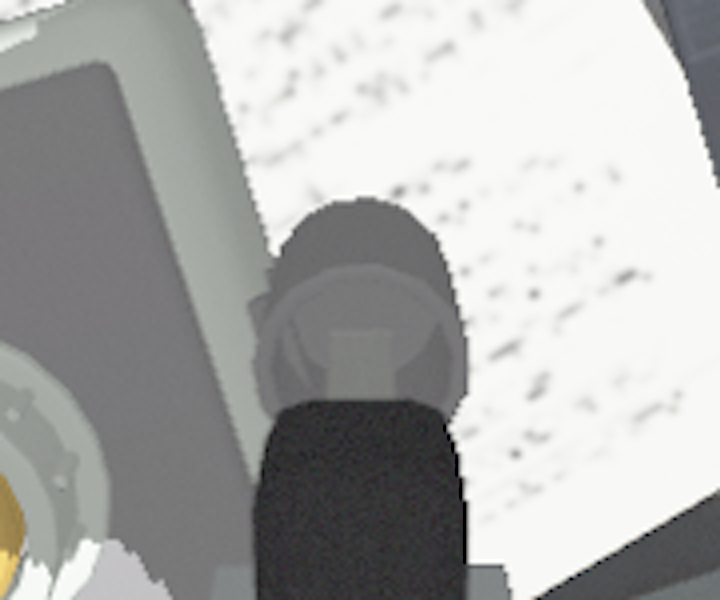

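The holster ring spans x 255 to 467 (centre 361), and the bar is centred at 361 inside the bore. I'll check the other axis from the rim's far edge.

Run:
```python
from h import *
import pickle
w=pickle.load(open("w6.pkl","rb")); tcp=np.array([.4366,.0868]); a=np.radians(-21.6)
X=np.array([np.cos(a),np.sin(a)]);Y=np.array([np.sin(a),-np.cos(a)])
def loc(u,v,z):
    p=plane(w,[(185+u/4-.4,120+v/4-.4)],z)[0,:2]-tcp; return np.array([p@X,p@Y])*1000
print("rim far",loc(361,265,.094),loc(255,360,.094),loc(467,360,.094),"bar",loc(361,330,.1133))
```

```text
rim far [19.413  -0.1235] [  1.9331 -19.0283] [ 1.9402 18.812 ] bar [13.5169 -0.1492]
```

It's aligned within 0.5 mm. I'll lower it.

play_rows(
  steps=[
    [[0.0004,0,0.004,0],[0,0,0.004,0],[0,0,0.004,0],[0,0,0.004,0],[0,0,0.004,0]],
  ],
)

```text
time: 20.3
ee_pos: [0.4371, 0.0862, 0.168]
tcp_rot: [180.0, 0.0, -21.6]
wrist_force: [-0.1, 0.3, -2.4]
opening: 0.0189
grasp_force: 89.0
```

play_rows(
  steps=[
    [[0,0,0.003,0],[0,0,0.003,0],[0,0,0.003,0],[0,0,0.003,0],[0,0,0.003,0]],
  ],
)

```text
time: 20.72
ee_pos: [0.4372, 0.0861, 0.1532]
tcp_rot: [-180.0, -0.0, -21.6]
wrist_force: [-0.0, -0.2, -2.7]
opening: 0.0186
grasp_force: 89.0
```

It's 22 mm into the bore without contact. Continuing down.

play_rows(
  steps=[
    [[0,0,0.003,0],[0,0,0.003,0],[0,0,0.003,0],[0,0,0.003,0],[0,0,0.003,0]],
  ],
)

```text
time: 21.13
ee_pos: [0.4372, 0.0861, 0.1382]
tcp_rot: [180.0, 0.0, -21.6]
wrist_force: [-0.1, -0.9, -3.6]
opening: 0.0187
grasp_force: 89.0
```

play_rows(
  steps=[
    [[0,0,0.002,0],[0,0,0.001,0],[0,0,0.001,0],[0,0,0,0],[0,0,0,0]],
  ],
)

```text
time: 21.55
ee_pos: [0.4372, 0.0862, 0.1346]
tcp_rot: [-180.0, -0.0, -21.6]
wrist_force: [0.1, 0.2, -2.0]
opening: 0.0187
grasp_force: 89.0
```

play_rows(
  steps=[
    [[0,0,0.001,0],[0,0,0.0005,0],[0,0,0,0],[0,0,0,0],[0,0,0,0]],
  ],
)

```text
time: 21.97
ee_pos: [0.4372, 0.0861, 0.133]
tcp_rot: [-180.0, -0.0, -21.6]
wrist_force: [-0.7, 0.1, -2.2]
opening: 0.0188
grasp_force: 89.3
```

play_rows(
  steps=[
    [[0,0,0,0],[0,0,0,0],[0,0,0,0],[0,0,0,0],[0,0,0,0]],
  ],
  gripper=0.045,
)

```text
time: 22.38
ee_pos: [0.4372, 0.0861, 0.1331]
tcp_rot: [-180.0, -0.0, -21.6]
wrist_force: [-0.1, -0.1, -0.1]
opening: 0.0447
grasp_force: 0.0
```

play_rows(
  steps=[
    [[0,0,0,0],[0,0,-0.005,0],[0,0,-0.015,0],[0,0,-0.02,0],[0,0,-0.02,0]],
  ],
)

```text
time: 22.8
ee_pos: [0.4369, 0.0861, 0.1938]
tcp_rot: [180.0, 0.0, -21.6]
wrist_force: [0.4, -0.6, -0.1]
opening: 0.0448
grasp_force: 0.0
```

play_rows(
  steps=[
    [[0,0,-0.02,0],[0,0,-0.02,0],[0,0,-0.02,0],[0,0,0,0],[0,0,0,0]],
  ],
)

```text
time: 23.22
ee_pos: [0.4377, 0.0862, 0.2541]
tcp_rot: [-179.9, -0.1, -21.6]
wrist_force: [0.1, -0.7, -1.0]
opening: 0.0449
grasp_force: 0.0
```

```bash
python3 w.py w7; python3 m.py w7 225 120 110 180 272 200 30 2>&1 | tail -3
python3 - <<'E'
from h import *
import pickle
w=pickle.load(open("w7.pkl","rb"))
print(proj(w,[[.4369,.0862,.164],[.4369,.0862,.151]]))
cv2.imwrite("pics/z7.png",w["img"])
E
```

```text
23.2667 [  11.1454   -8.6774   -0.7836   97.8716   -0.0006 -147.2309] [0.4373 0.0862 0.253 ] [-179.9885   -0.019   -21.6237] [ 0.4679 -0.1971 -0.3371] [ 0.0079 -0.0225 -0.007 ] [0.5126 0.057  0.3967] [ 161.7361   -0.0183 -111.5857]
handle rect px ((275.5, 209.5), (91.0, 27.0), 90.0)
handle mm@.164 ((439.7145690917969, 85.38336181640625), (18.89208221435547, 67.52903747558594), 68.40422058105469)
handle yaw 158.31554
[[275.8856 215.3768]
 [275.8411 209.6086]]
```

View pics/z7.png

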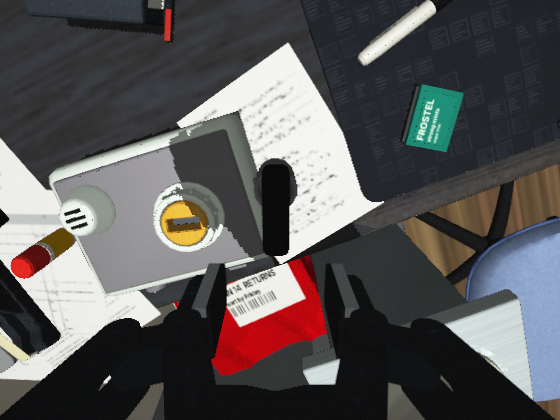

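The last view shows the key upright in the holster with its handle at (275,210), measuring 67×19 mm at z 0.164 as before the pick-up. The plug's slot has turned, the bystanders haven't moved, and the gripper is clear. I'll hand in.

```bash
python3 -c "
from workcell import bot
print(bot.job_done())"
```

```text
the job is handed in; nothing more can be done
None
```

The plug was turned clockwise until snug, with about 0.3 N m felt while turning and 0.25 N m after stopping; the key is back upright in its holster and released, and the job was handed in at about 23 s with no verdict returned.

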